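# Stack and pin a plate pack in the drilling jig

## Robot

A 6-joint arm with a two-finger parallel gripper is mounted at the origin on the work surface. World frame = base frame: x ahead of the robot, y to its left, z up, the work surface at z = 0. Lengths are in m, angles in degrees, forces in N, time in s.
With the tool pointing down it reaches from about 0.375 to 0.75 m from the base axis. Payload 9 kg.
Tool frame: the origin (TCP) lies where the fingers leave the gripper's body, on its centre line; the fingertips stand 73 mm ahead of it and the grasp point (between the pads) lies 54 mm ahead of it (robot.tip_reach is the distance from the TCP to the fingertips, in m); z points along the fingers, y is the line along which they close (so a half turn about z gives the same grasp; the last joint's range is limited). The gripper opens to 85 mm and grips with 20 to 120 N. Pads are 22 mm wide; open, the fingers measure 114 mm over their backs; the gripper's body (76 mm by 85 mm) begins 54 mm behind the grasp point. The pads swing forward as they close: fully open they stand 13 mm farther back than shut.
Start: joints at [53.245, 5.964, 5.575, 89.605, 0, 77.527], TCP at [0.247, 0.547, 0.304] pointing down, gripper open.
Joint ranges: [-171.21, 171.21], [-48.23, 106.86], [-62.78, 66.21], [-105.2, 120.99], [-86.42, 89.51], [-180, 180]. Speed limits (degrees/s): [127.2, 127.2, 147.25, 180, 180, 180].

## Interface

Orientations are given as [roll, pitch, yaw] about the fixed x, y, z axes, in that order (R = Rz(yaw) Ry(pitch) Rx(roll)).
In Python, from plant import robot gives the robot as it stands. Calls block until the motion is done:
- robot.move_pose(position, orientation): joint-space move of the TCP to a pose.
- robot.line_to(position, vel=0.15, rotation=None, guard=None): straight line of the TCP; rotation=None keeps the orientation; vel is the mean speed in m/s. With guard (N) it stops when the force on the tool has changed by that much, and returns True; else False.
- robot.goto_joints(angles): joint-space move.
- robot.set_gripper(opening): finger opening in m; the grip force is fixed at half the most; returns when the fingers have stopped.
- robot.pause(seconds).
- robot.ik(position, orientation): joint angles nearest the present ones, or None.
- robot.observe(): the state.
- robot.grab_frame(name): name is "side" or "top" or "wrist"; returns the picture (420x560x3 uint8, blue, green, red); there is no depth.
- robot.get_calibration(name): a dict with "vertical_fov" (degrees; the focal length in pixels is half the picture's height over the tangent of half this angle, whatever the lens; pixels are square), "cx", "cy" (the principal point, pixels), "k1" (the pictures are not rectified: a ray, as slopes to the right and down, at radius r is drawn at 1 + k1 r^2 times it, then the intrinsics apply), "rvec" (rotation vector, rad) and "tvec" (3), from world to camera coordinates, as OpenCV has them. Camera axes: x right, y down, z forward; pixel columns grow to the right and rows downward; lengths in m; the calibration is good to about 2 mm. A picture is of the moment at which its call begins: read the wrist's pose just before it. get_calibration takes no time and is no camera call; for the wrist camera it gives the pose at the moment of the call.
A pose or a line that the arm cannot do raises robot.IKError and nothing moves.
- robot.job_done(): hands the job in; it is judged then, once.
The state is a dict: "time": time; "q": joint angles; "qvel": joint speeds; "joint_torque": joint torques, N m; "tool_pos": TCP position; "tcp_rot": TCP orientation; "ft_force": force on the tool from outside, world axes, zero at the start; "torque": the same for the moment, N m; "gripper_width": finger opening in m; "gripper_force": force on a finger pad.
Only numpy, scipy, OpenCV 4.12 (cv2) and the standard library are available. Lean on these libraries where they do the work, as an engineer would, in place of code of your own. Each camera call takes 0.05 s, during which the arm holds its last target. There are 200 camera calls.

## Task

Build the drilling pack in the jig: on the brown backing board that already lies in it, set the green plate, and the aluminium drill template on top, without dropping either. Push the whole pile into the jig's corner until all three are flush against both fences, and only then drop the locating pin through them into the hole in the jig's bed, with its red knob fully down on the template. Leave the other things on the bench where they are.

Things in the scene. Friction and masses are not known exactly. Their poses are not given: they have to be found in the camera images.
- jig: Fixed grey jig: bed 140 (x) by 210 (y) by 15 mm thick, origin centred under it. Two dark fences, 14 mm thick, tops 28 mm above the bed: the back fence on its +x side, inner face at x = 53 mm (y -89 to 101); the left fence on its +y side, inner face at y = 85 mm (x -51 to 53). Its -x side (towards the robot) and -y side are open. A plate flush with both fences is centred at x 20, y 15 mm.
- bush (a point): Centre of the mouth of the bed's only hole (12.5 mm across, brass rim, right through the bed), level with the bed's top face: x = 20, y = -35, z = 15 mm of the jig. It lies under the plates' -y end hole when they are flush with both fences, long side along the jig's y.
- backer: Brown backing board, 66 (its x) by 140 (its y) by 10 mm thick, about 120 g; origin centred on its underside. Two 12.5 mm holes right through, on its long centre line at y = -50 and +50 mm, so a half turn changes nothing. Starts flat on the jig's bed, up to 0.12 rad askew, its centre 12 to 30 mm short of flush with each fence. It slides when pushed; the whole pile of three takes under 10 N.
- green_plate: Green fibreglass plate with a thin copper border line, 66 (its x) by 140 (its y) by 8 mm thick, 100 to 200 g; origin centred on its underside. The same two 12.5 mm holes at y = -50 and +50 mm; may be turned half round. Starts flat on the bench at one side of the jig. Slides when pushed.
- template: Aluminium drill template with dark dots, 66 (its x) by 140 (its y) by 8 mm thick, 140 to 280 g; origin centred on its underside. The same two 12.5 mm holes at y = -50 and +50 mm; may be turned half round. Starts flat on the bench at the other side of the jig. Slides when pushed.
- pin: Loose steel pin, 66 mm long: 10 mm shank, 38 mm long with a 7 mm tapered nose (4.4 mm across at the tip), below a red knob 22 mm across and 28 mm high. Origin at the tip, z towards the knob. Starts upright in its stand, knob resting on it: tip 4 mm, knob's top 70 mm above the bench. Fully down in the pack its tip is 3 mm above the bench.
- pin_stand: Fixed pale wooden block, 50 by 50 mm and 42 mm high, with a 12.5 mm hole through its middle for the pin; origin at the centre of its underside. Left or right of the jig, in the same row as the bottle.
- bottle: Bystander: closed brown bottle with a yellow cap, 62 mm across, 150 mm high, standing left or right of the jig, on the other side from the pin stand; origin at the centre of its underside.
- tape: Bystander: roll of tape lying flat, 96 mm across, 24 mm high, between the robot and the jig; origin at the centre of its underside.
- driver: Bystander: grey screwdriver, 200 mm long, lying about along x, left of the work; origin at the middle of its length.
- unit: Bystander: white control unit with a green board, on a black pad, 90 by 150 mm and 56 mm high, beyond the jig; origin at the centre of its underside.
Mind the look-alikes: they are no part of the job. Of the things shaped like the backer, the brown one is meant.

How it is judged (in metres and radians):
On the way, in this order (a step that is already met when the one before it is completed fails the run):
1. the green plate lies flat on the backing board in the jig (z of backer in the frame of jig between 0.012 and 0.018 m and angle between each of backer, green_plate's own z axis and vertical below 0.04 rad and z of green_plate in the frame of jig between 0.022 and 0.028 m and horizontal distance between backer and green_plate below 0.05 m), for 0.2 s.
2. the template lies flat on the green plate (z of green_plate in the frame of jig between 0.022 and 0.028 m and angle between each of green_plate, template's own z axis and vertical below 0.04 rad and z of template in the frame of jig between 0.03 and 0.036 m and horizontal distance between green_plate and template below 0.05 m), for 0.2 s.
3. the pile is flush against both fences, with the pin not yet in it (z of backer in the frame of jig between 0.012 and 0.018 m and angle between each of backer, green_plate, template's own z axis and vertical below 0.04 rad and x of backer in the frame of jig between 0.0175 and 0.0225 m and y of backer in the frame of jig between 0.0125 and 0.0175 m and angle between the y axis of each of backer, green_plate, template and the y axis of jig, either way round below 0.025 rad and z of green_plate in the frame of jig between 0.022 and 0.028 m and x of green_plate in the frame of jig between 0.0175 and 0.0225 m and y of green_plate in the frame of jig between 0.0125 and 0.0175 m and z of template in the frame of jig between 0.03 and 0.036 m and x of template in the frame of jig between 0.0175 and 0.0225 m and y of template in the frame of jig between 0.0125 and 0.0175 m and distance between pin and bush above 0.024 m), for 0.2 s.
At the end, for the whole second after the job is handed in: From below: backing board, green plate, template, flat, each within 2.5 mm of flush with both fences and 0.025 rad of square; pin through all three into the bed's hole (3 mm), its knob within 3 mm of the template, upright within 0.1 rad; all released and at rest (z of backer in the frame of jig between 0.012 and 0.018 m and angle between each of backer, green_plate, template's own z axis and vertical below 0.04 rad and x of backer in the frame of jig between 0.0175 and 0.0225 m and y of backer in the frame of jig between 0.0125 and 0.0175 m and angle between the y axis of each of backer, green_plate, template and the y axis of jig, either way round below 0.025 rad and z of green_plate in the frame of jig between 0.022 and 0.028 m and x of green_plate in the frame of jig between 0.0175 and 0.0225 m and y of green_plate in the frame of jig between 0.0125 and 0.0175 m and z of template in the frame of jig between 0.03 and 0.036 m and x of template in the frame of jig between 0.0175 and 0.0225 m and y of template in the frame of jig between 0.0125 and 0.0175 m and z of pin in the frame of jig below 0.006 m and horizontal distance between pin and bush below 0.003 m and angle between pin's own z axis and vertical below 0.1 rad and linear speed of each of backer, green_plate, template, pin below 0.02 m/s); the robot touches nothing.
It fails at once if the green plate or the template is dropped (falls freely at more than 0.55 m/s, some 15 mm of fall) ((contact force between the fingers and green_plate below 0.05 N and linear speed of green_plate above 0.55 m/s) or (contact force between the fingers and template below 0.05 N and linear speed of template above 0.55 m/s)).
It fails at once if the bottle, the roll of tape, the screwdriver or the control unit is moved by more than 20 mm (distance of any of bottle, tape, driver, unit from where it was at the start of the episode above 0.02 m).
It also fails if it takes over 72 s, if anything falls off the work surface, if the arm or the gripper's body presses on something with over 40 N, if the wrist force passes 120 N, or if a joint passes its speed limit or range.

## Working session

There is one attempt and no reset: what is moved stays moved. The work goes in short steps, each a Python script; the robot and the scene stay as the last script left them, time stands still between calls to the robot, and variables do not carry over. Pictures are saved under pics/ and viewed, at most 10 in all, crops included, and the job is handed in when it is done.

```bash
ls; mkdir -p pics
python3 - <<'E'
from plant import robot
import cv2,numpy as np
a=robot.grab_frame("top");b=robot.grab_frame("side")
cv2.imwrite("pics/top.png",a);cv2.imwrite("pics/side.png",b)
for n in("top","side","wrist"):print(n,robot.get_calibration(n))
o=robot.observe();print(o)
E
```

```text
pics
top {'vertical_fov': 54.98950578138546, 'cx': 283.6299135699516, 'cy': 213.63521190133284, 'k1': -0.02400449689597761, 'rvec': array([ 2.1374386 , -2.11811532,  0.19733645]), 'tvec': array([0.0838705 , 0.58563977, 1.02563941])}
side {'vertical_fov': 51.11657510795747, 'cx': 283.99130121252625, 'cy': 205.3303464687912, 'k1': -0.005767111654550384, 'rvec': array([ 2.17527439, -0.70346592,  0.33271493]), 'tvec': array([-0.40523485,  0.29724932,  0.71718871])}
wrist {'vertical_fov': 59.46295899435072, 'cx': 280.86475871760024, 'cy': 212.96544368438128, 'k1': -0.060129581609994494, 'rvec': array([-2.4004526 , -1.55146535, -0.25108177]), 'tvec': array([-0.59909746, -0.04073071,  0.38016058])}
{'time': 0.1, 'q': array([ 5.32453085e+01,  5.99737196e+00,  5.53156834e+00,  8.96061972e+01,
       -1.04846296e-03,  7.75257006e+01]), 'qvel': array([-0.06187768, -0.12228537,  0.18923794, -0.04341939,  0.0288197 ,
        0.00106012]), 'joint_torque': array([ 7.60217139e-03, -5.58211148e+01,  5.04717314e+01,  1.30881235e-02,
       -2.88446799e-04, -6.57447430e-06]), 'tool_pos': array([0.24658932, 0.54674078, 0.30317833]), 'tcp_rot': array([-1.79929472e+02, -1.45285774e-02,  1.55719600e+02]), 'ft_force': array([-0.09944054, -0.04193551, -1.38298188]), 'torque': array([-0.01573614,  0.03693408,  0.02017049]), 'gripper_force': 0.0, 'gripper_width': 0.08528404456359832}
```

View pics/top.png

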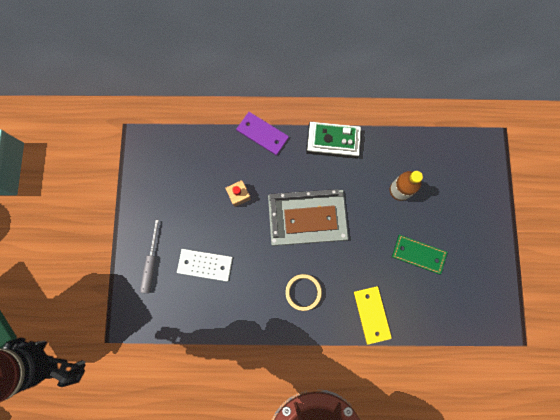

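View pics/side.png

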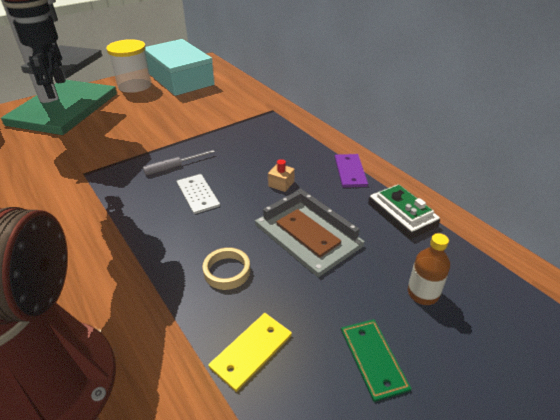

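The top view shows the brown backer in the jig at about (310,220), the green plate with its copper line at (420,254) and the dotted aluminium template at (204,265). The pin in its stand is at (238,193). Purple (262,133) and yellow (372,315) plates are look-alikes, and the unit's green board at (334,138) isn't a plate.

```bash
cat > h.py <<'E'
import cv2,numpy as np
from plant import robot
def cam(c,shape=(420,560)):
    f=210/np.tan(np.radians(c["vertical_fov"])/2)
    K=np.array([[f,0,c["cx"]],[0,f,c["cy"]],[0,0,1.]])
    return K,np.array([c["k1"],0,0,0.]),cv2.Rodrigues(c["rvec"])[0],np.asarray(c["tvec"])
def world(px,z,c):
    K,d,R,t=cam(c)
    u=cv2.undistortPoints(np.float64(px).reshape(-1,1,2),K,d).reshape(-1,2)
    r=np.c_[u,np.ones(len(u))]@R; C=-R.T@t
    z=np.broadcast_to(z,len(u))
    return (C+r*((z-C[2])/r[:,2])[:,None])[:,:2]
def pix(P,c):
    K,d,R,t=cam(c)
    return cv2.projectPoints(np.float64(P).reshape(-1,3),c["rvec"],t,K,d)[0].reshape(-1,2)
E
python3 - <<'E'
from h import *
a=cv2.imread("pics/top.png");c=robot.get_calibration("top")
for n,p,z in [("green",(420,254),.008),("templ",(204,265),.008),("backer",(310,220),.025),("pin",(237,190),.07),("jig",(308,217),.015),("bottle",(415,178),.15),("tape",(304,293),.024),("unit",(334,138),.05),("base",(315,400),.1)]:
    print(n,world([p],z,c)[0].round(4))
hsv=cv2.cvtColor(a,cv2.COLOR_BGR2HSV)
g=cv2.inRange(hsv,(45,90,50),(85,255,255));g[:,:385]=0;g[:220]=0
w=cv2.inRange(hsv,(0,0,150),(180,60,255));w[:,:165]=0;w[:,240:]=0;w[:240]=0
b=cv2.inRange(hsv,(4,110,50),(16,255,200));b[:200]=0;b[240:]=0;b[:,:280]=0;b[:,345:]=0
for n,m,z in(("g",g,.008),("w",w,.008),("b",b,.025)):
    m=cv2.morphologyEx(m,cv2.MORPH_CLOSE,np.ones((9,9)))
    k=max(cv2.findContours(m,0,1)[0],key=cv2.contourArea).reshape(-1,2)
    r=cv2.minAreaRect((world(k,z,c)*1000).astype(np.float32));print(n,np.round(r[0]),np.round(r[1]),r[2])
cw=robot.get_calibration("wrist");K,d,R,t=cam(cw);o=robot.observe()
from scipy.spatial.transform import Rotation as Ro
T=Ro.from_euler('xyz',o["tcp_rot"],degrees=True).as_matrix()
print("cam in tool",T.T@(-R.T@t-o["tool_pos"]),(R@T).round(3),robot.tip_reach)
cv2.imwrite("pics/c1.png",cv2.resize(a[170:290,170:455],None,fx=2.8,fy=2.8,interpolation=cv2.INTER_CUBIC))
E
```

```text
green [ 0.4839 -0.2868]
templ [0.4488 0.3048]
backer [0.573  0.0168]
pin [0.6445 0.2138]
jig [0.583  0.0216]
bottle [ 0.66   -0.2356]
tape [0.3765 0.0332]
unit [ 0.8007 -0.0491]
base [0.1283 0.0111]
g [ 484. -285.] [143.  69.] 69.96466827392578
w [450. 305.] [143.  68.] 81.28826141357422
b [576.  16.] [ 66. 138.] 5.750917911529541
cam in tool [ 0.08239866 -0.00013136 -0.0691293 ] [[ 0.     1.     0.001]
 [-0.948  0.    -0.318]
 [-0.318 -0.     0.948]] 0.0726
```

View pics/c1.png

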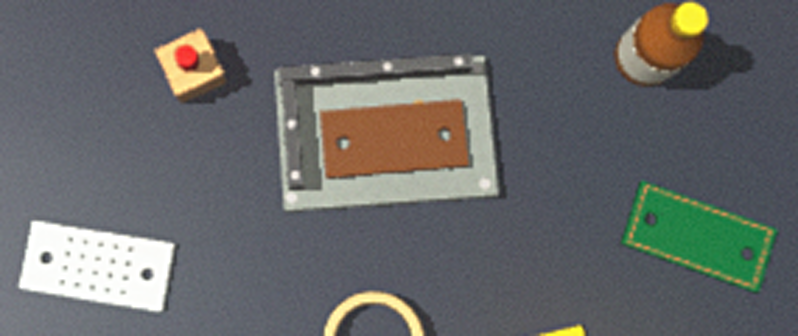

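The crop confirms the dotted aluminium plate (95,265 in the crop) as template, the copper-bordered green plate (700,237) as green, and the brown board in the jig (395,140) as backer. Next I'll look at all three up close with the wrist camera, on the way to the green plate.

Run:
```python
from h import *
import pickle
D={}
for n,p,y in [("templ",(.449,.305),81),("jig",(.585,.02),93.5),("green",(.484,-.286),70)]:
    robot.move_pose([p[0],p[1],.24],[180,0,y]); robot.pause(.2)
    c=robot.get_calibration("wrist");im=robot.grab_frame("wrist");D[n]=c;cv2.imwrite(f"pics/w_{n}.png",im)
    print(n,robot.observe()["tool_pos"],robot.observe()["tcp_rot"],robot.observe()["time"])
pickle.dump(D,open("d.pkl","wb"))
A=[cv2.imread(f"pics/w_{n}.png") for n in D]
cv2.imwrite("pics/tg.png",cv2.resize(np.hstack([A[0],A[2]]),(800,300)))
cv2.imwrite("pics/j.png",cv2.resize(A[1],(800,600)))
```

```text
templ [0.44866709 0.30575578 0.24017256] [ 1.79990746e+02 -9.80951747e-03  8.11032187e+01] 1.575
jig [0.58487174 0.02097826 0.24008657] [ 1.79994264e+02 -2.81472701e-03  9.35759922e+01] 3.025
green [ 0.48448639 -0.28519382  0.23999511] [ 1.79999772e+02 -4.97815322e-03  7.00911867e+01] 4.5
```

View pics/tg.png

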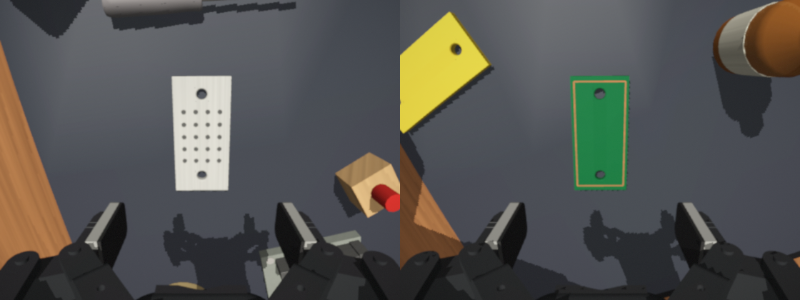

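View pics/j.png

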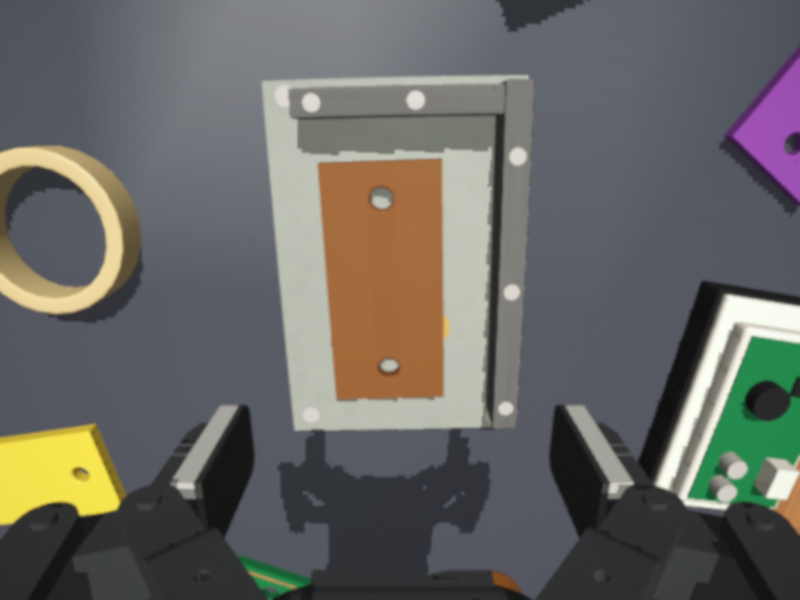

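Run:
```python
from h import *
import pickle
from scipy.optimize import least_squares
D=pickle.load(open("d.pkl","rb"))
def rect(n,lo,hi,z,crop):
    im=cv2.imread(f"pics/w_{n}.png");h=cv2.cvtColor(im,cv2.COLOR_BGR2HSV);m=cv2.inRange(h,lo,hi)
    mm=np.zeros_like(m);x0,x1,y0,y1=crop;mm[y0:y1,x0:x1]=m[y0:y1,x0:x1]
    mm=cv2.morphologyEx(mm,cv2.MORPH_CLOSE,np.ones((5,5)))
    cs=cv2.findContours(mm,cv2.RETR_EXTERNAL,1)[0];k=max(cs,key=cv2.contourArea).reshape(-1,2)
    r=cv2.minAreaRect((world(k,z,D[n])*1e4).astype(np.float32));a=r[2] if r[1][0]>r[1][1] else r[2]+90
    print(n,np.round(np.array(r[0])/1e4,4),np.round(np.array(r[1])/1e4,4),round(a,2))
rect("green",(45,80,40),(85,255,255),.008,(220,350,90,290))
rect("templ",(0,0,120),(180,60,255),.008,(220,350,90,290))
rect("jig",(4,110,50),(16,255,255),.025,(215,312,100,290))
P=np.array([(-70,105,15),(-70,-105,15),(-51,85,43),(-51,99,43),(67,-89,43),(53,85,43)])/1e3
U=np.array([(264,82),(294,430),(290,118),(290,88),(516,427),(503,113)])*.7
def tf(v):
    c,s=np.cos(v[2]),np.sin(v[2]);return np.c_[v[0]+c*P[:,0]-s*P[:,1],v[1]+s*P[:,0]+c*P[:,1],P[:,2]]
s=least_squares(lambda v:(pix(tf(v),D["jig"])-U).ravel(),[.58,.02,.06])
print(s.x,np.degrees(s.x[2]));print(s.fun.reshape(-1,2).round(1))
```

```text
green [ 0.4831 -0.2848] [0.1404 0.0669] 70.3
templ [0.4491 0.3056] [0.1405 0.0676] 81.36
jig [0.5751 0.0168] [0.0643 0.1393] 95.45
[0.58307948 0.024216   0.08186245] 4.690372638009502
[[-1.5 -1.1]
 [ 0.4  0.4]
 [ 0.   0.1]
 [-1.5 -0.4]
 [ 0.6  1.4]
 [ 2.   0.5]]
```

```bash
cat >> h.py <<'E'
def grasp(x,y,yaw):
    robot.set_gripper(.077)
    robot.move_pose([x,y,.11],[180,0,yaw])
    robot.line_to([x,y,.083],vel=.1)
    hit=robot.line_to([x,y,.055],vel=.03,guard=4); z=robot.observe()["tool_pos"][2]
    print("touch",hit,z)
    robot.line_to([x,y,z+.0045],vel=.05)
    robot.set_gripper(.05)
    o=robot.observe();print("grip",o["gripper_width"],o["gripper_force"],o["tool_pos"],o["time"])
    robot.line_to([x,y,z+.02],vel=.05)
    robot.line_to([x,y,.2],vel=.2)
    o=robot.observe();print("lift",o["gripper_width"],o["gripper_force"],o["ft_force"],o["time"])
    return z+.0045
E
python3 - <<'E'
from h import *
grasp(.4831,-.2848,70.3)
E
```

```text
touch True 0.06267820367954259
grip 0.06407928907233208 66.71389818191528 [ 0.48327597 -0.2849256   0.06765095] 6.9583
lift 0.06405296532660817 66.26945972442627 [-0.87638073  0.57505746 -2.41758869] 8.15
```

```bash
cat >> h.py <<'E'
def place(x,y,yaw,zc):
    "zc: TCP height expected at contact"
    robot.move_pose([x,y,.17],[180,0,yaw])
    robot.line_to([x,y,zc+.008],vel=.12); robot.pause(.15)
    hit=robot.line_to([x,y,zc-.003],vel=.02,guard=3); z=robot.observe()["tool_pos"][2]
    print("place",hit,z,zc)
    robot.set_gripper(.077)
    robot.line_to([x,y,z+.03],vel=.08); robot.line_to([x,y,.2],vel=.3)
    print(robot.observe()["gripper_width"],robot.observe()["time"])
E
python3 - <<'E'
from h import *
place(.572,.0165,94.7,.0927)
zg=grasp(.4491,.3056,81.36)
E
```

```text
place True 0.09266583089442271 0.0927
0.07689582336273701 11.9
touch True 0.06268373784410995
grip 0.06425490825942785 66.55017614364624 [0.4492845  0.30569403 0.06758283] 14.975
lift 0.06419552177404331 66.21939897537231 [ 0.06124733 -0.39484719 -2.63582114] 16.1667
```

Run:
```python
from h import *
import pickle
place(.572,.0165,94.7,.1007)
robot.move_pose([.583,.022,.24],[180,0,94.5]);robot.pause(.2)
c=robot.get_calibration("wrist");im=robot.grab_frame("wrist");cv2.imwrite("pics/p1o.png",im)
pickle.dump(c,open("p1.pkl","wb"))
cv2.imwrite("pics/p1.png",cv2.resize(im[30:330,150:430],(747,800))[:600] if 0 else cv2.resize(im[40:310,170:400],None,fx=2.2,fy=2.2,interpolation=cv2.INTER_CUBIC))
print(robot.observe()["time"])
```

```text
place True 0.10059472271047316 0.1007
0.0766902057125699 19.825
20.3667
```

View pics/p1.png

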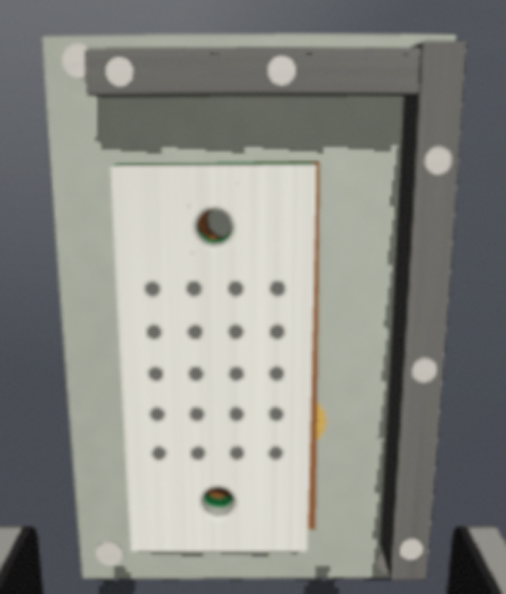

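Run:
```python
from h import *
import pickle
from scipy.optimize import least_squares
c=pickle.load(open("p1.pkl","rb"))
P=np.array([(-70,105,15),(-70,-105,15),(-51,99,43),(-51,85,43),(53,85,43),(53,101,43),(53,-89,43),(67,-89,43),(67,101,43)])/1e3
U=np.array([(43,38),(82,578),(86,50),(87,95),(418,95),(416,44),(393,577),(426,577),(464,42)])/2.2+[170,40]
def tf(v):
    k,s=np.cos(v[2]),np.sin(v[2]);return np.c_[v[0]+k*P[:,0]-s*P[:,1],v[1]+s*P[:,0]+k*P[:,1],P[:,2]]
s=least_squares(lambda v:(pix(tf(v),c)-U).ravel(),[.58,.02,.06],loss="soft_l1")
print(s.x,np.degrees(s.x[2]));print((pix(tf(s.x),c)-U).round(1))
# bed left edge direction
w=world(U[:2],.015,c);print(w, np.degrees(np.arctan2(*(w[0]-w[1])[::-1]))-90)
w=world(U[[5,6]],.043,c);print(w, np.degrees(np.arctan2(*(w[0]-w[1])[::-1]))-90)
w=world(U[[3,4]],.043,c);print(w, np.degrees(np.arctan2(*(w[1]-w[0])[::-1])))
```

```text
[0.5827557  0.02379007 0.08389721] 4.806956085685255
[[-0.8 -0.3]
 [ 0.3  0.5]
 [-1.8 -0.4]
 [-1.   0.8]
 [ 0.5  0.1]
 [ 2.7 -1.6]
 [-1.2  2.4]
 [ 0.5  2.2]
 [ 1.5 -0.5]]
[[ 0.50479849  0.12238965]
 [ 0.52155193 -0.08624309]] 4.5910652184010985
[[ 0.62544192  0.12772028]
 [ 0.6437245  -0.05812615]] 5.618377522908247
[[0.52549953 0.10480369]
 [0.62809559 0.11294071]] 4.534707232681894
```

```bash
cat >> h.py <<'E'
J=np.array([.5828,.0238]);YJ=4.7
def jw(x,y):
    k,s=np.cos(np.radians(YJ)),np.sin(np.radians(YJ));return J[0]+k*x-s*y,J[1]+s*x+k*y
def inv(p):
    k,s=np.cos(np.radians(YJ)),np.sin(np.radians(YJ));d=np.array(p[:2])-J;return k*d[0]+s*d[1],-s*d[0]+k*d[1]
def push(a,b,yaw,op,z,back):
    A=jw(*a);B=jw(*b)
    robot.move_pose([*A,.15],[180,0,yaw]);robot.set_gripper(op)
    hit0=robot.line_to([*A,z],vel=.12,guard=12);robot.pause(.1)
    hit=robot.line_to([*B,z],vel=.03,guard=20);o=robot.observe()
    print("push",hit0,hit,np.round(inv(o["tool_pos"]),4),o["tool_pos"][2],(o["ft_force"]).round(1))
    C=jw(*back);robot.line_to([*C,z],vel=.06);robot.line_to([*C,.15],vel=.3);print(robot.observe()["time"])
E
python3 - <<'E'
from h import *
push((-.072,-.006),(-.017,-.006),-175.3,.07,.0815,(-.045,-.006))
push((.014,-.102),(.014,-.059),94.7,.03,.0885,(.014,-.09))
robot.move_pose([*jw(0,0),.24],[180,0,94.7]);robot.pause(.2)
import pickle
c=robot.get_calibration("wrist");im=robot.grab_frame("wrist");pickle.dump(c,open("p2.pkl","wb"))
cv2.imwrite("pics/p2.png",cv2.resize(im[40:310,170:400],None,fx=2.2,fy=2.2,interpolation=cv2.INTER_CUBIC))
print(robot.observe()["time"])
E
```

```text
push True True [-0.0235 -0.0057] 0.0804777149177768 [ 0.6 -0.2  0.3]
25.2
push True True [ 0.0131 -0.0653] 0.08737917188699 [-0.5 -1.6  1.2]
29.6333
30.4583
```

View pics/p2.png

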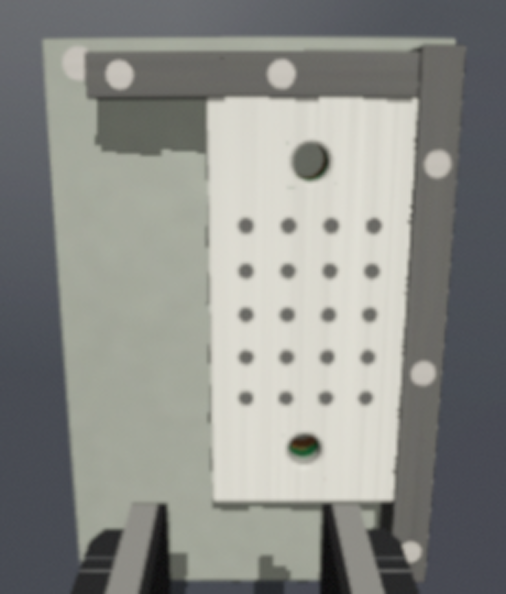

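The template is in the corner, hard against both fences, with the −y hole at crop (304,448). I'll push once more in each direction to be sure of all three. Then I'll look straight down the hole and straight down on the knob.

Run:
```python
from h import *
import pickle
push((-.036,.010),(-.017,.010),-175.3,.07,.0820,(-.04,.010))
push((.014,-.078),(.014,-.059),94.7,.03,.0885,(.014,-.085))
out=[];C=[]
for (x,y) in (jw(.020,-.035-.082),(.6445+.082*np.sin(np.radians(4.7)),.2138-.082)):
    robot.move_pose([x,y,.19],[180,0,94.7]);robot.pause(.25)
    C.append(robot.get_calibration("wrist"));out.append(robot.grab_frame("wrist"))
pickle.dump((C,out),open("p3.pkl","wb"))
p=[pix([[*jw(.020,-.035),.041]],C[0])[0],pix([[.6445,.2138,.07]],C[1])[0]]
print(p,robot.observe()["time"])
cr=[]
for im,q in zip(out,p):
    u,v=[int(max(60,t)) for t in q]; print(u-60,v-60); cr.append(cv2.resize(im[v-60:v+60,u-60:u+60],(400,400),interpolation=cv2.INTER_CUBIC))
cv2.imwrite("pics/p3.png",np.hstack(cr))
```

```text
push True True [-0.0235  0.0103] 0.08048587600299435 [ 0.3  0.2 -0.7]
34.375
push True True [ 0.0132 -0.0653] 0.08740546714129149 [-1.  -3.7  1.3]
38.0917
[array([283.74878962,  91.91042438]), array([281.69886564,  86.48016779])] 39.925
223 31
221 26
```

View pics/p3.png

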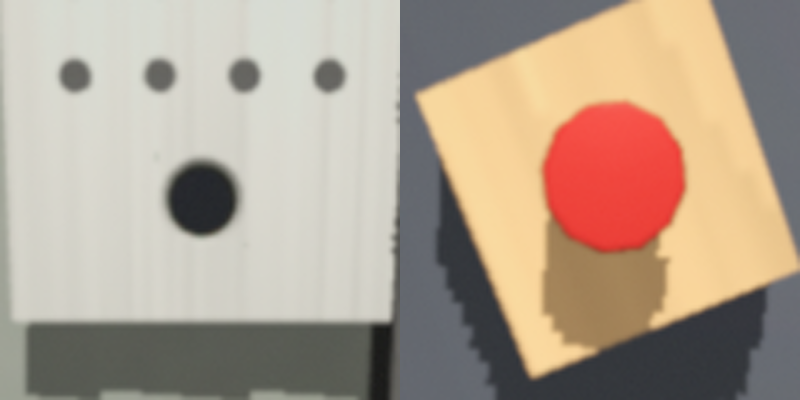

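The hole, crop (202,198), is black right through, so all three plates line up over the bush. The knob's centre is at crop (614,176).

Run:
```python
from h import *
import pickle
C,_=pickle.load(open("p3.pkl","rb"))
h=world([(283.6,90.4)],.041,C[0])[0];k=world([(285.2,78.8)],.07,C[1])[0]
print(h,jw(.02,-.035),k)
robot.set_gripper(.05)
robot.move_pose([*k,.16],[180,0,94.7])
zg=.056+.054
robot.line_to([*k,zg],vel=.1,guard=10)
robot.set_gripper(.01)
o=robot.observe();print(o["gripper_width"],o["gripper_force"],o["tool_pos"],o["time"])
z0=o["tool_pos"][2]
robot.line_to([*k,z0+.055],vel=.12)
robot.move_pose([*h,z0+.055],[180,0,94.7])
# tip z = TCP - z0 + .004 ; template top .041
robot.line_to([*h,z0+.043],vel=.08);robot.pause(.2)
hit=robot.line_to([*h,z0-.0005],vel=.025,guard=6)
o=robot.observe();print(hit,"tip z",o["tool_pos"][2]-z0+.004,o["ft_force"],o["gripper_width"],o["tool_pos"][:2],o["time"])
```

```text
[ 0.60544774 -0.00863594] (np.float64(0.6056005955384122), np.float64(-0.009443538366030464)) [0.64590905 0.21751413]
0.01980907370961941 67.24867649296357 [0.64756408 0.21682971 0.1148793 ] 41.5667
False tip z 0.003679039136876002 [ 0.06221273  0.82467599 -0.42594786] 0.020669112891613228 [ 0.6055422  -0.00865312] 45.5167
```

The pin went down freely to a tip height of about 3.7 mm. I'll release it, press the knob lightly and check.

Run:
```python
from h import *
o=robot.observe();x,y,z=o["tool_pos"]
robot.set_gripper(.05)
robot.line_to([x,y,z+.04],vel=.15)
robot.set_gripper(.0)
hit=robot.line_to([x,y,.069+.0726-.003],vel=.04,guard=6)
print(hit,robot.observe()["tool_pos"][2]-.0726,"knob top expect .069")
robot.line_to([x,y,.2],vel=.2)
p=(x+.082*np.sin(np.radians(4.7)),y-.082)
robot.move_pose([*p,.22],[180,0,94.7]);robot.pause(.25)
c=robot.get_calibration("wrist");im=robot.grab_frame("wrist");s=robot.grab_frame("side")
print(pix([[x,y,.069]],c),robot.observe()["time"])
a=cv2.resize(im[0:260,150:410],(400,400));b=cv2.resize(s[180:280,245:375],(400,308),interpolation=cv2.INTER_CUBIC)
b=np.vstack([b,np.zeros((92,400,3),np.uint8)]);cv2.imwrite("pics/end.png",np.hstack([a,b]))
```

```text
True 0.06906574626781786 knob top expect .069
[[282.76052454  91.82927848]] 48.4583
```

View pics/end.png

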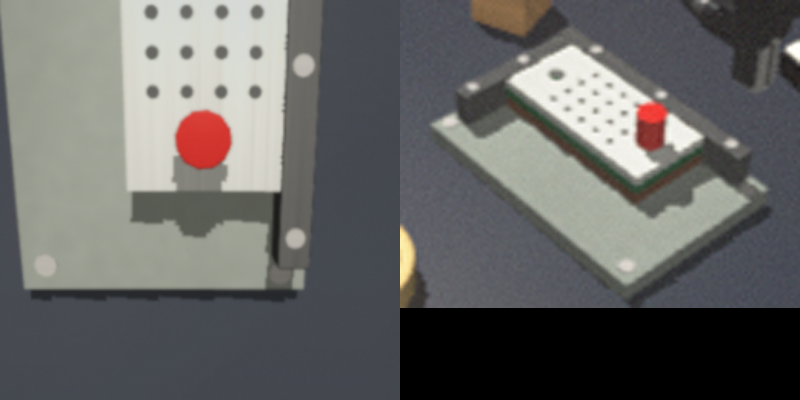

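The knob sits fully down on the template at (650,127), with its top measured at 69 mm. The three layers are in line and tight in the corner, and the gripper is clear.

```bash
python3 -c "
from plant import robot
print(robot.job_done())"
```

```text
the job is handed in; nothing more can be done
None
```

The pack is built and handed in at about 48 s on the robot's clock: backer, green plate and template are flush in the jig's corner, with the pin fully down; no verdict came back.

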